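# Crack a stuck jar lid in the one-handed jar clamp

### The job

The lid of the small jar standing on the wooden jar board is stuck. Ease the clamp's handle down until it goes over centre and holds the jar by itself, without leaning on it once it has locked, and let go; then twist the lid loose, counter-clockwise, by a good eighth of a turn or more. Last, flick the release lever so that the clamp springs open, and leave the jar standing free in its cradle with the other things on the table undisturbed.

Things in the scene. Friction and masses are not known exactly. Their poses are not given: they have to be found in the camera images.
- clamp: Fixed wooden board 400 x 150 mm, top 18 mm above the table, carrying a steel toggle clamp and a V-shaped rubber-faced cradle (walls 55 mm high, up to z 0.073). Origin on the table under the board's centre; its x axis points along the board from the handle end to the cradle, z up.
- cradle (a point): Point on the board's top (18 mm above the table) where the axis of a fully seated jar comes to stand: 134 mm from the board's centre along its x.
- lock_hinge (a point): Centre of the handle's hinge, 60 mm above the table; the hinge axis is level, across the board (the clamp's y). The handle swings about it in the board's vertical middle plane.
- lock_handle: Clamp handle: origin at the hinge, bar along its -x, z its upper side. Starts sprung up at roughly 50 degrees. Pushed down, it stiffens to about 5 N at the grip as the jaw meets the jar, goes slack over centre, then drops by itself 8 mm on a hard stop and stays. Its serrated hub is set anew each time, so it locks 5 degrees above to 8 below level (grip top 83 to 50 mm above the table): feel for it.
- handle_grip (a point): Middle of the upper face of the black grip (72 mm long, 26 wide, 22 thick), 150 mm from the hinge: push here. Pressing the locked handle against its stop with more than 45 N harms the clamp.
- release_lever (a joint): Release lever's angle on the handle's arm: 0 at rest (sprung), grows to 0.55 rad as its tab is pressed. With the clamp locked, about 4 N on the tab, pressed down 12 to 20 mm (the tab also swings out along the handle), pries the toggle back over centre at about 0.3 rad; the handle then springs up to its open rest and follows whatever stands above it.
- release_tab (a point): Centre of the top of the release lever's ribbed steel thumb tab (26 mm along the handle, 24 across), on the upper side of the handle 76 mm from the hinge; with the clamp locked it stands about 98 mm above the table. Press it straight down.
- jaw: Sprung grey plastic jaw pad 34 mm wide, 32 high, 60 mm above the table; origin at the middle of its face, which looks along the clamp's +x at the jar. Open it stands 10 mm back from a seated jar; locked it presses the jar into the cradle with about 70 N.
- jar: Amber glass jar, 58 mm across, 96 mm tall with its lid, about 0.35 kg, loose on the board in the open cradle, up to 9 mm off its seat; the closing jaw slides it home. Origin at the centre of its underside.
- lid (a joint): Turn of the lid on the jar: 0 stuck shut, positive counter-clockwise seen from above, stop at 1.9 rad. It takes about 0.4 N m all the way and stays where it is left; it does not rise.
- lid_top (a point): Centre of the lid's flat top. The lid is a ribbed steel cap 56 mm across and 18 mm tall, its top 96 mm above the board (114 mm above the table).
- lime: Bystander: green lime, 50 mm, to the right of the board's handle end; leave it.
- garlic_a: Bystander: garlic bulb 58 mm, right of the board; leave it.
- garlic_b: Bystander: smaller garlic bulb 50 mm, left of the board; leave it.
- potato: Bystander: small sweet potato 86 x 39 mm, right of the board; leave it.
Things that resemble listed ones, but are neither listed nor needed, are in the scene too. Leave any yellow look-alike of the jar alone.

How it is judged:
By the outcome, as a careful person would: the job done as asked, in the order asked, and still so for the second after the job is handed in, with the robot touching nothing.
It also fails if it takes over 64 s, if anything falls off the work surface, if the arm or the gripper's body presses on something with over 40 N, if the wrist force passes 120 N, or if a joint passes its speed limit or range.

### The arm

A 6-joint arm with a two-finger parallel gripper is mounted at the origin on a cart in front of the work surface, level with it; the furniture and walls round the work are solid. World frame = base frame: x ahead of the robot, y to its left, z up, the work surface at z = 0. Lengths are in m, angles in rad, forces in N, time in s.
With the tool pointing down it reaches from about 0.35 to 0.95 m from the base axis. Payload 17.4 kg.
Tool frame: the origin (TCP) lies midway between the tips of the shut fingers; the grasp point (between the pads) lies 19 mm behind it; z points along the fingers, y is the line along which they close (so a half turn about z gives the same grasp; the last joint's range is limited). The gripper opens to 93 mm and grips with 3 to 60 N. Pads are 15 mm wide; open, the fingers measure 128 mm over their backs; the gripper's body (75 mm by 188 mm) begins 65 mm behind the grasp point.
Start: joints at [-1.218, 0.116, 1.442, -0, 1.584, -0.038], TCP at [0.257, -0.624, 0.219] pointing down, gripper open.
Joint ranges: [-2.83, 2.83], [-0.83, 2.19], [0.07, 2.5], [-1.14, 4.28], [0.01, 3], [-2.97, 2.97]. Speed limits (rad/s): [1.89, 1.89, 2.22, 3.14, 3.14, 3.14].

### API

Orientations are given as a 3x3 rotation matrix whose columns are the frame's x, y, z axes.
In Python, from station import * gives the robot as it stands. The module is installed in compiled form; this text tells all that it offers.
- The arm moves only by the tool drive_tool, never from a script. Its argument "targets" is a list of rows, each an object with "delta_pos": the shift along the tool's x, y, z as a fraction of full scale, a list of three; "dr": the turn, a rotation vector about the tool's x, y, z as a fraction of full scale, a list of three; "grip": the closure, from 0 (fully open) to 1 (shut). A call has 1 to 8 rows; each row is the pose to reach, as a shift and turn from the pose commanded when the call began, along the tool's axes at that moment; what a row does not reach only later rows make up. Full scale, the value 1, is 0.15 m for a shift and pi/2 rad for a turn. A row lasts 1/8 s, in which the tool goes at most 62.5 mm and 10.7 degrees, less where a joint would pass 70% of its speed; a pose out of reach is approached as far as the arm can. A call with a number of a shift or a turn outside -1 to 1 is refused whole. A call with a gripper value outside its range is refused whole. The fingers move at their own pace and stop on an object; "squeeze" is the grip in N (left out, the last holds). Time passes only in rows, so rows that repeat a pose let the fingers close. It gives the time, the measured TCP pose, the force, the opening and the grip force at its end, in the units of the state.
- observe(): the state, without advancing time (a new reading comes with each control period).
- capture(name): name is "side" or "top" or "wrist"; returns (picture, depth): 420x560x3 uint8, blue, green, red; 420x560 float32, m along the optical axis (not along the pixel's ray), 0 where there is no reading.
- camera_info(name): a dict with "K" (3x3 intrinsics, pixels), "R" (3x3) and "t" (3): a world point X has camera coordinates R X + t; the wrist camera has in their place "T_tool_cam" (4x4, takes a point from camera to tool coordinates, whose origin is the TCP and whose axes are the flange's). Camera axes: x right, y down, z forward; pixel columns grow to the right and rows downward; lengths in m; the calibration is good to about 2 mm. A picture is of the moment at which its call begins: read the wrist's pose just before it. camera_info takes no time and is no camera call.
- close_job(): hands the job in; it is judged then, once.
Trained networks look in the newest picture that a camera, given by its name, has taken for a name from the list of things; names that differ only in an ending like _2 or _b are one class to them, and where a whole thing is asked for, a point or a joint stands for the part that bears it (a point fixed in the world has none). Each returns a list of dicts, best first, with "conf" (0 to 1); they miss things now and then, are a little off and sometimes report something else, mostly with a low value. They report only what shows in the picture. A call takes as long as a camera call. They do not tell look-alikes from the thing itself.
- masks_of(camera, query): "pixels" (420x560 bool, what is visible of it) and "point" ([column, row] in pixels, amid what is visible of it).
- mark_of(camera, query): "point" ([column, row] in pixels: a listed point, or the origin of a listed thing).
The state is a dict: "time_s": time; "qpos": joint angles; "qd": joint speeds; "joint_torque": joint torques, N m; "tool_pos": TCP position; "tool_rot": TCP orientation; "contact_force": force on the tool from outside, world axes, zero at the start; "torque": the same for the moment, N m; "gripper_width": finger opening in m; "gripper_force": force on a finger pad.
Only numpy, scipy, OpenCV 4.12 (cv2) and the standard library are available. Lean on these libraries where they do the work, as an engineer would, in place of code of your own. Each camera call takes 0.05 s, during which the arm holds its last target. There are 200 camera calls.

## Working session

There is one attempt and no reset: what is moved stays moved. The work goes in short steps, Python scripts to look and compute and a tool call to move; the robot and the scene stay as the last step left them, time stands still between calls to the robot, and variables do not carry over. Pictures are saved under pics/ and viewed, at most 10 in all, crops included, and the job is handed in when it is done.

Besides the shell and the picture viewer there is one more tool, called as name([rows], argument=value, ...), one row to a line, values as JSON. drive_tool: Moves the arm, as the interface text tells. Shift numbers are shares of 0.15 m and turn numbers shares of pi/2 rad, none past 1 either way. Its arguments: {"type":"object","properties":{"targets":{"type":"array"},"squeeze":{"type":"number"}},"required":["targets"]}

```bash
mkdir -p pics
cat > h.py <<'E'
from station import *
import numpy as np, cv2
def bp(cam,px,depth,info=None,pose=None):
    i=camera_info(cam); K=i["K"]; d=depth
    c=np.linalg.inv(K)@np.array([px[0],px[1],1.])*d
    if "R" in i: return np.array(i["R"]).T@(c-np.array(i["t"]))
    T=np.array(i["T_tool_cam"]); p=T[:3,:3]@c+T[:3,3]
    return np.array(pose["tool_rot"])@p+np.array(pose["tool_pos"])
def dep(D,px,r=2):
    x,y=int(round(px[0])),int(round(px[1])); w=D[max(0,y-r):y+r+1,max(0,x-r):x+r+1]; w=w[w>0]
    return float(np.median(w)) if len(w) else 0
E
python3 - <<'E'
from h import *
s=observe(); print(s)
for c in ["top","side"]:
    p,D=capture(c); cv2.imwrite(f"pics/{c}0.png",p); np.save(f"{c}0.npy",D)
    for q in ["cradle","lock_hinge","handle_grip","release_tab","lid_top","jar","clamp","jaw"]:
        for m in mark_of(c,q)[:2]:
            d=dep(D,m["point"]); print(c,q,round(m["conf"],2),np.round(m["point"],1),np.round(bp(c,m["point"],d),3) if d else None)
E
```

```text
{'time_s': 0.0, 'qpos': array([-1.21779211e+00,  1.16500689e-01,  1.44225566e+00, -2.43850339e-05,
        1.58398972e+00, -3.77741074e-02]), 'qd': array([-1.73678006e-03,  8.72287788e-04,  9.16522585e-05,  4.76745659e-04,
        4.68927283e-04,  7.37385344e-04]), 'joint_torque': array([-2.89638519e-03, -7.21254659e+01, -6.22618675e+01,  7.78637035e-02,
        2.36172398e-02, -8.43226826e-05]), 'tool_pos': array([ 0.25704572, -0.62392763,  0.21790123]), 'tool_rot': array([[ 9.24612990e-01,  3.80907653e-01, -4.21636379e-04],
       [ 3.80907886e-01, -9.24612367e-01,  1.07386455e-03],
       [ 1.91930151e-05, -1.15351373e-03, -9.99999335e-01]]), 'contact_force': array([-0.19232857, -0.45940969,  0.36197905]), 'torque': array([ 0.04398432,  0.03257409, -0.00190543]), 'gripper_force': 0.0, 'gripper_width': 0.09277534721882885}
top cradle 0.66 [216.2 198.5] [0.475 0.099 0.113]
top lock_hinge 0.81 [269.1 187.4] [ 0.513 -0.05   0.072]
top lock_hinge 0.47 [269.3 192.3] [ 0.499 -0.051  0.068]
top handle_grip 0.58 [301.9 176.9] [ 0.523 -0.139  0.188]
top release_tab 0.59 [273.6 185.3] [ 0.508 -0.063  0.143]
top lid_top 0.83 [217.3 196.6] [0.48  0.096 0.113]
top lid_top 0.81 [160.2 160.8] [0.587 0.265 0.094]
top jar 0.92 [170.2 171.9] [0.56  0.242 0.067]
top jar 0.81 [339.4 268.2] [ 0.278 -0.25   0.094]
top clamp 0.77 [256.  191.9] [ 0.507 -0.01   0.024]
top clamp 0.56 [275.3 184.9] [ 0.508 -0.068  0.146]
top jaw 0.43 [230.4 198.9] [0.479 0.063 0.073]
side cradle 0.93 [240.4 288.9] [0.455 0.141 0.058]
side lock_hinge 0.65 [254.1 235.5] [ 0.51  -0.038  0.065]
side handle_grip 0.64 [265.7 178.8] [ 0.52  -0.134  0.182]
side lid_top 0.77 [163.5 294.2] [0.584 0.256 0.095]
side lid_top 0.68 [239.9 258.2] [0.476 0.099 0.113]
side jar 0.72 [170.5 325.1] [0.558 0.281 0.031]
side jar 0.67 [240.6 286.3] [0.455 0.139 0.066]
side clamp 0.76 [256.5 260. ] [0.484 0.002 0.022]
side jaw 0.7 [239.4 255.8] [0.481 0.092 0.113]
```

Run:
```python
import cv2,numpy as np
a=cv2.imread("pics/top0.png")[90:330,110:390];b=cv2.imread("pics/side0.png")[120:360,120:400]
cv2.imwrite("pics/c0.png",cv2.resize(np.hstack([a,b]),(800,344),interpolation=cv2.INTER_CUBIC))
```

```text
(no output)
```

View pics/c0.png

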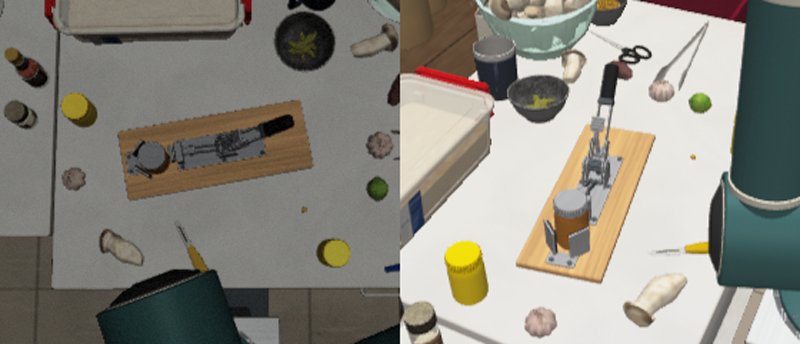

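The top view shows the amber jar at about crop (150,158) in the board's cradle. The handle rises to the right, with the grip at about (275,125). The yellow look-alikes stand clear of the board. Next I'll fit the board's rectangle from the depth.

Run:
```python
from h import *
D=np.load("top0.npy"); P=cv2.imread("pics/top0.png"); i=camera_info("top")
v,u=np.mgrid[0:420,0:560]; c=np.stack([u,v,np.ones_like(u)],-1)@np.linalg.inv(i["K"]).T*D[...,None]
W=(c-np.array(i["t"]))@np.array(i["R"])
hsv=cv2.cvtColor(P,cv2.COLOR_BGR2HSV)
m=(abs(W[...,2]-.018)<.008)&(W[...,0]>.35)&(W[...,0]<.65)&(abs(W[...,1])<.25)&(hsv[...,1]>70)&(D>0)
n,l,st,_=cv2.connectedComponentsWithStats(m.astype(np.uint8)); k=1+np.argmax(st[1:,4]); m=l==k
p=W[m][:,:2]; print(len(p),np.median(W[m][:,2])); r=cv2.minAreaRect((p*1000).astype(np.float32)); print(r, cv2.boxPoints(r))
t=(abs(W[...,2]-.114)<.005)&(abs(W[...,0]-.48)<.06)&(abs(W[...,1]-.1)<.06)
q=W[t]; print("lid",len(q),q.mean(0),(q.max(0)+q.min(0))/2,np.ptp(q,0))
h=(W[...,2]>.14)&(abs(W[...,0]-.52)<.06)&(abs(W[...,1]+.1)<.1)
print("handle",[np.round(W[h][np.abs(W[h][:,2]-z)<.01].mean(0),3) for z in (.15,.17,.185,.2)],W[h].max(0))
```

```text
4029 0.016999239660817157
((502.80828857421875, -23.30908203125), (149.77163696289062, 398.31109619140625), 10.312716484069824) [[ 393.47928  159.22308]
 [ 464.7852  -232.65344]
 [ 612.1373  -205.84125]
 [ 540.8314   186.03528]]
lid 266 [0.47540722 0.10179178 0.11267306] [0.47507819 0.10157164 0.11365025] [0.0545497  0.05397373 0.00927678]
handle [array([ 0.512, -0.091,  0.15 ]), array([ 0.519, -0.127,  0.17 ]), array([ 0.521, -0.14 ,  0.185]), array([ 0.525, -0.156,  0.201])] [ 0.53978475 -0.06124062  0.21464837]
```

drive_tool([
  {"delta_pos": [0,0,-0.4],"dr": [0,0,-0.1],"grip": 1},
  {"delta_pos": [0.3,-0.25,-0.55],"dr": [0,0,-0.22],"grip": 1},
  {"delta_pos": [0.6,-0.5,-0.55],"dr": [0,0,-0.33],"grip": 1},
  {"delta_pos": [0.9,-0.8,-0.55],"dr": [0,0,-0.45],"grip": 1},
  {"delta_pos": [0.9,-0.8,-0.55],"dr": [0,0,-0.56],"grip": 1},
  {"delta_pos": [0.9,-0.8,-0.55],"dr": [0,0,-0.68],"grip": 1},
  {"delta_pos": [0.9,-0.8,-0.55],"dr": [0,0,-0.79],"grip": 1},
  {"delta_pos": [0.9,-0.8,-0.55],"dr": [0,0,-0.868],"grip": 1},
])

```text
time_s: 1.9
tool_pos: [0.3362, -0.4616, 0.3013]
tool_rot: [[-0.187, 0.982, 0.0], [0.982, 0.187, -0.0], [-0.0, 0.0, -1.0]]
contact_force: [-0.2, -0.2, -0.1]
gripper_width: 0.0175
gripper_force: 0.0
```

```bash
cat >> h.py <<'E'
C=np.array([.503,-.0235]); A=np.array([-.179,.984]); B=np.array([-.984,-.179])
def st(s): 
    p=np.array(s["tool_pos"]); d=p[:2]-C
    return dict(t=round(s["time_s"],2),s_b=round(d@A,4),b=round(d@B,4),z=round(p[2],4),F=np.round(s["contact_force"],1),T=np.round(s["torque"],2),yaw=round(np.degrees(np.arctan2(s["tool_rot"][1][0],s["tool_rot"][0][0])),1),q=np.round(s["qpos"],2),w=round(s["gripper_width"],4))
E
python3 -c "
from h import *
s=observe();print(st(s),s['tool_pos'],s['tool_rot'])"
```

```text
{'t': 1.9, 's_b': np.float64(-0.4013), 'b': np.float64(0.2425), 'z': np.float64(0.3013), 'F': array([-0.2, -0.2, -0.1]), 'T': array([-0.02, -0.1 ,  0.03]), 'yaw': np.float64(100.8), 'q': array([-0.99, -0.12,  1.54, -0.  ,  1.72, -1.17]), 'w': 0.0175} [ 0.3362466  -0.46163913  0.30125348] [[-1.87322086e-01  9.82298543e-01  9.25885765e-05]
 [ 9.82298535e-01  1.87322098e-01 -1.43698164e-04]
 [-1.58498383e-04  6.40317833e-05 -9.99999985e-01]]
```

drive_tool([
  {"delta_pos": [0.4,0.32,0],"dr": [0,0,0],"grip": 1},
  {"delta_pos": [0.7,0.6,0],"dr": [0,0,0],"grip": 1},
  {"delta_pos": [1,0.81,0],"dr": [0,0,0],"grip": 1},
  {"delta_pos": [1,0.81,0],"dr": [0,0,0],"grip": 1},
])

```text
time_s: 2.4
tool_pos: [0.4296, -0.2892, 0.3017]
tool_rot: [[-0.186, 0.982, 0.001], [0.982, 0.186, -0.0], [-0.0, 0.001, -1.0]]
contact_force: [-0.2, 0.4, 0.4]
gripper_width: 0.0006
gripper_force: 0.0
```

drive_tool([
  {"delta_pos": [0.4,0.32,0],"dr": [0,0,0],"grip": 1},
  {"delta_pos": [0.7,0.6,0],"dr": [0,0,0],"grip": 1},
  {"delta_pos": [0.9,0.81,0],"dr": [0,0,0],"grip": 1},
  {"delta_pos": [0.9,0.81,0],"dr": [0,0,0],"grip": 1},
])

```text
time_s: 2.9
tool_pos: [0.5244, -0.1352, 0.3007]
tool_rot: [[-0.186, 0.983, -0.001], [0.983, 0.186, 0.0], [0.001, -0.0, -1.0]]
contact_force: [0.6, -0.7, -0.4]
gripper_width: 0.0005
gripper_force: 0.0
```

Run:
```python
from h import *
s=observe();print(st(s))
p,D=capture("wrist"); cv2.imwrite("pics/w1.png",p); np.save("w1.npy",D)
for q in ["lock_hinge","handle_grip","release_tab","lid_top","jaw"]:
    for m in mark_of("wrist",q)[:2]:
        d=dep(D,m["point"])
        if d:
            P=bp("wrist",m["point"],d,pose=s); e=P[:2]-C; print(q,round(m["conf"],2),np.round(m["point"],1),"s,b,z",np.round([e@A,e@B,P[2]],4))
```

```text
{'t': 2.9, 's_b': np.float64(-0.1138), 'b': np.float64(-0.0011), 'z': np.float64(0.3007), 'F': array([ 0.6, -0.7, -0.4]), 'T': array([-0.04, -0.11, -0.02]), 'yaw': np.float64(100.7), 'q': array([-0.3 , -0.18,  1.6 ,  0.  ,  1.72, -0.49]), 'w': 0.0005}
lock_hinge 0.89 [281.4  99. ] s,b,z [-0.0271 -0.0001  0.0719]
handle_grip 0.9 [277.2 203.1] s,b,z [-0.1136  0.0028  0.1831]
release_tab 0.71 [280.2 112.5] s,b,z [-0.042   0.001   0.1431]
lid_top 0.97 [ 45.4 261.4] s,b,z [-0.2019  0.2587  0.0962]
```

View pics/w1.png

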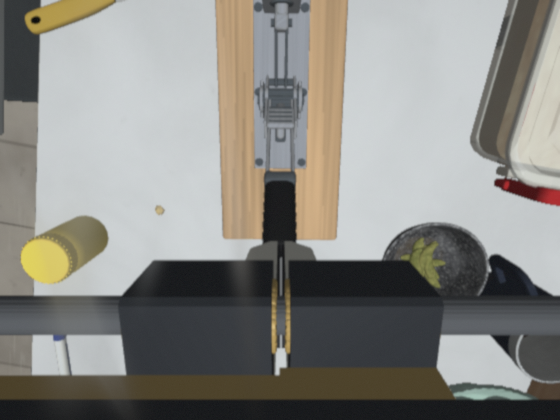

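The wrist view shows the grip right below the fingertips at about (280,210), the tab at (281,112) and the hinge at about (281,99). All three lie in the board's middle plane, as computed. Now I'll ease the handle down along its arc.

drive_tool([
  {"delta_pos": [0.125,0,0.25],"dr": [0,0,0],"grip": 1},
  {"delta_pos": [0.125,0,0.5],"dr": [0,0,0],"grip": 1},
  {"delta_pos": [0.1,0,0.7],"dr": [0,0,0],"grip": 1},
  {"delta_pos": [0.04,0,0.78],"dr": [0,0,0],"grip": 1},
  {"delta_pos": [-0.02,0,0.837],"dr": [0,0,0],"grip": 1},
  {"delta_pos": [-0.07,0,0.883],"dr": [0,0,0],"grip": 1},
  {"delta_pos": [-0.12,0,0.934],"dr": [0,0,0],"grip": 1},
  {"delta_pos": [-0.17,0,0.987],"dr": [0,0,0],"grip": 1},
])

```text
time_s: 4.2
tool_pos: [0.528, -0.1628, 0.153]
tool_rot: [[-0.182, 0.983, 0.0], [0.983, 0.182, 0.0], [-0.0, 0.0, -1.0]]
contact_force: [-2.0, 3.5, 1.1]
gripper_width: 0.0007
gripper_force: 1.1
```

Run:
```python
from h import *
s=observe();print(st(s))
p,D=capture("side"); cv2.imwrite("pics/s1.png",cv2.resize(p[160:320,180:340],(560,560),interpolation=cv2.INTER_CUBIC))
```

```text
{'t': 4.2, 's_b': np.float64(-0.1415), 'b': np.float64(0.0003), 'z': np.float64(0.153), 'F': array([-2. ,  3.5,  1.1]), 'T': array([0.38, 0.13, 0.02]), 'yaw': np.float64(100.5), 'q': array([-0.35, -0.13,  1.79,  0.  ,  1.48, -0.53]), 'w': 0.0007}
```

View pics/s1.png

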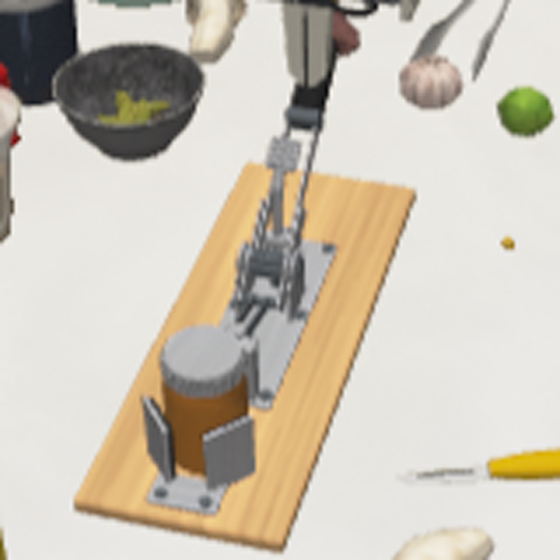

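The side view shows the fingertips resting on the grip at about (320,60) and the handle coming down. The jar still stands in its cradle.

drive_tool([
  {"delta_pos": [-0.045,0,0.057],"dr": [0,0,0],"grip": 1},
  {"delta_pos": [-0.085,0,0.116],"dr": [0,0,0],"grip": 1},
  {"delta_pos": [-0.12,0,0.178],"dr": [0,0,0],"grip": 1},
  {"delta_pos": [-0.153,0,0.242],"dr": [0,0,0],"grip": 1},
  {"delta_pos": [-0.17,0,0.275],"dr": [0,0,0],"grip": 1},
  {"delta_pos": [-0.18,0,0.307],"dr": [0,0,0],"grip": 1},
  {"delta_pos": [-0.19,0,0.34],"dr": [0,0,0],"grip": 1},
  {"delta_pos": [-0.19,0,0.34],"dr": [0,0,0],"grip": 1},
])

```text
time_s: 5.25
tool_pos: [0.5329, -0.1904, 0.1018]
tool_rot: [[-0.182, 0.983, -0.0], [0.983, 0.182, -0.0], [-0.0, -0.0, -1.0]]
contact_force: [-1.1, 2.1, 2.9]
gripper_width: 0.0007
gripper_force: 1.7
```

drive_tool([
  {"delta_pos": [-0.004,0,0.013],"dr": [0,0,0],"grip": 1},
  {"delta_pos": [-0.007,0,0.027],"dr": [0,0,0],"grip": 1},
  {"delta_pos": [-0.007,0,0.027],"dr": [0,0,0],"grip": 1},
])

```text
time_s: 5.62
tool_pos: [0.5332, -0.1914, 0.098]
tool_rot: [[-0.182, 0.983, -0.0], [0.983, 0.182, -0.0], [-0.0, -0.0, -1.0]]
contact_force: [-0.9, 1.4, 3.3]
gripper_width: 0.0003
gripper_force: 1.6
```

drive_tool([
  {"delta_pos": [-0.004,0,0.013],"dr": [0,0,0],"grip": 1},
  {"delta_pos": [-0.006,0,0.027],"dr": [0,0,0],"grip": 1},
  {"delta_pos": [-0.006,0,0.027],"dr": [0,0,0],"grip": 1},
])

```text
time_s: 6.0
tool_pos: [0.5333, -0.1923, 0.0938]
tool_rot: [[-0.182, 0.983, -0.0], [0.983, 0.182, -0.0], [-0.0, -0.0, -1.0]]
contact_force: [-1.3, 0.7, 2.9]
gripper_width: 0.0007
gripper_force: 1.4
```

drive_tool([
  {"delta_pos": [-0.003,0,0.013],"dr": [0,0,0],"grip": 1},
  {"delta_pos": [-0.005,0,0.027],"dr": [0,0,0],"grip": 1},
  {"delta_pos": [-0.005,0,0.027],"dr": [0,0,0],"grip": 1},
])

```text
time_s: 6.38
tool_pos: [0.5335, -0.1931, 0.0898]
tool_rot: [[-0.182, 0.983, -0.0], [0.983, 0.182, -0.0], [-0.0, -0.0, -1.0]]
contact_force: [0.1, -0.5, 2.3]
gripper_width: 0.0005
gripper_force: 1.2
```

drive_tool([
  {"delta_pos": [-0.003,0,0.01],"dr": [0,0,0],"grip": 1},
  {"delta_pos": [-0.004,0,0.02],"dr": [0,0,0],"grip": 1},
  {"delta_pos": [-0.004,0,0.02],"dr": [0,0,0],"grip": 1},
])

```text
time_s: 6.75
tool_pos: [0.5336, -0.1936, 0.0868]
tool_rot: [[-0.182, 0.983, -0.0], [0.983, 0.182, -0.0], [-0.0, -0.0, -1.0]]
contact_force: [-0.1, -0.4, 2.4]
gripper_width: 0.0002
gripper_force: 1.0
```

drive_tool([
  {"delta_pos": [-0.003,0,0.01],"dr": [0,0,0],"grip": 1},
  {"delta_pos": [-0.003,0,0.02],"dr": [0,0,0],"grip": 1},
  {"delta_pos": [-0.003,0,0.02],"dr": [0,0,0],"grip": 1},
])

```text
time_s: 7.12
tool_pos: [0.5337, -0.194, 0.0838]
tool_rot: [[-0.182, 0.983, -0.0], [0.983, 0.182, -0.0], [-0.0, -0.0, -1.0]]
contact_force: [0.5, -1.1, 2.5]
gripper_width: 0.0004
gripper_force: 0.9
```

drive_tool([
  {"delta_pos": [-0.002,0,0.01],"dr": [0,0,0],"grip": 1},
  {"delta_pos": [-0.002,0,0.02],"dr": [0,0,0],"grip": 1},
  {"delta_pos": [-0.002,0,0.02],"dr": [0,0,0],"grip": 1},
])

```text
time_s: 7.5
tool_pos: [0.5337, -0.1943, 0.0808]
tool_rot: [[-0.182, 0.983, -0.0], [0.983, 0.182, 0.0], [0.0, -0.0, -1.0]]
contact_force: [0.2, -0.2, 1.0]
gripper_width: 0.0003
gripper_force: 0.6
```

drive_tool([
  {"delta_pos": [-0.002,0,0.01],"dr": [0,0,0],"grip": 1},
  {"delta_pos": [-0.002,0,0.016],"dr": [0,0,0],"grip": 1},
  {"delta_pos": [-0.002,0,0.016],"dr": [0,0,0],"grip": 1},
])

```text
time_s: 7.88
tool_pos: [0.5338, -0.1946, 0.0784]
tool_rot: [[-0.182, 0.983, -0.0], [0.983, 0.182, 0.0], [0.0, -0.0, -1.0]]
contact_force: [-0.3, 1.1, 1.9]
gripper_width: 0.0009
gripper_force: 0.5
```

Run:
```python
from h import *
for k in range(3):
    s=observe();print(st(s)['F'],s['gripper_force']); p,D=capture("side")
cv2.imwrite("pics/s2.png",cv2.resize(p[160:320,180:340],(560,560),interpolation=cv2.INTER_CUBIC))
for q in ["release_tab","jaw","lid_top","handle_grip"]:
    for m in mark_of("side",q)[:2]:
        d=dep(D,m["point"]); P=bp("side",m["point"],d) if d else np.zeros(3); e=P[:2]-C; print(q,round(m["conf"],2),np.round(m["point"]),np.round([e@A,e@B,P[2]],4))
```

```text
[-0.3  1.1  1.9] 0.4772048988320421
[-0.2 -0.3  0.7] 0.4809754990583315
[-0.6 -0.2  0.7] 0.48358888667280553
release_tab 0.54 [261. 209.] [-0.0856 -0.0055  0.0995]
lid_top 0.82 [365. 201.] [-0.1995  0.2604  0.095 ]
lid_top 0.64 [232. 260.] [ 0.135  -0.0099  0.1133]
handle_grip 0.73 [270. 199.] [-0.1616 -0.0017  0.0812]
```

View pics/s2.png

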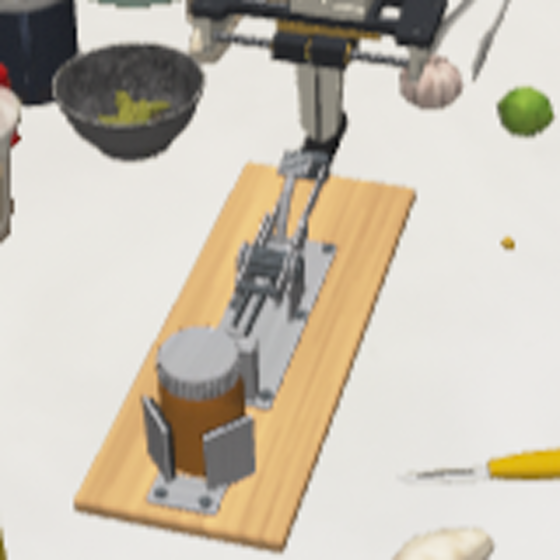

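The side view shows the jaw just reaching the jar and the fingertips still on the grip at about (320,140). It isn't locked yet, so I'll go on in small steps.

drive_tool([
  {"delta_pos": [0,0,0.008],"dr": [0,0,0],"grip": 1},
  {"delta_pos": [-0.001,0,0.016],"dr": [0,0,0],"grip": 1},
  {"delta_pos": [-0.001,0,0.016],"dr": [0,0,0],"grip": 1},
])

```text
time_s: 8.6
tool_pos: [0.5338, -0.1947, 0.0759]
tool_rot: [[-0.182, 0.983, -0.0], [0.983, 0.182, 0.0], [0.0, -0.0, -1.0]]
contact_force: [-0.2, -0.9, 0.4]
gripper_width: 0.0006
gripper_force: 0.3
```

drive_tool([
  {"delta_pos": [0,0,0.008],"dr": [0,0,0],"grip": 1},
  {"delta_pos": [-0.001,0,0.016],"dr": [0,0,0],"grip": 1},
  {"delta_pos": [-0.001,0,0.016],"dr": [0,0,0],"grip": 1},
])

```text
time_s: 8.98
tool_pos: [0.5338, -0.1948, 0.0736]
tool_rot: [[-0.182, 0.983, -0.0], [0.983, 0.182, 0.0], [0.0, -0.0, -1.0]]
contact_force: [-0.5, 0.2, 0.7]
gripper_width: 0.0004
gripper_force: 0.1
```

drive_tool([
  {"delta_pos": [0,0,0.008],"dr": [0,0,0],"grip": 1},
  {"delta_pos": [0,0,0.016],"dr": [0,0,0],"grip": 1},
  {"delta_pos": [0,0,0.016],"dr": [0,0,0],"grip": 1},
])

```text
time_s: 9.35
tool_pos: [0.5338, -0.1948, 0.0712]
tool_rot: [[-0.182, 0.983, -0.0], [0.983, 0.182, 0.0], [0.0, -0.0, -1.0]]
contact_force: [0.4, 0.2, 0.6]
gripper_width: 0.0003
gripper_force: 0.0
```

```bash
cat > look.py <<'E'
from h import *
import sys
F=[]
for k in range(3):
    s=observe();F.append(s['contact_force']); p,D=capture("side")
print("F",np.round(F,1).tolist(),s['gripper_force'])
cv2.imwrite("pics/%s.png"%sys.argv[1],cv2.resize(p[160:320,180:340],(560,560),interpolation=cv2.INTER_CUBIC))
for q in ["release_tab","handle_grip","lid_top"]:
    for m in mark_of("side",q)[:2]:
        d=dep(D,m["point"]); P=bp("side",m["point"],d) if d else np.zeros(3); e=P[:2]-C; print(q,round(m["conf"],2),np.round(m["point"]),np.round([e@A,e@B,P[2]],4))
E
python3 look.py s3
```

```text
F [[0.4, 0.2, 0.6], [1.0, 0.0, -0.7], [-0.4, -0.1, 0.8]] 0.0
release_tab 0.59 [262. 208.] [-0.0932 -0.0032  0.0995]
handle_grip 0.72 [272. 201.] [-0.1641  0.0043  0.0725]
lid_top 0.87 [235. 259.] [ 0.1314 -0.0047  0.1129]
lid_top 0.82 [164. 296.] [ 0.2645 -0.1253  0.0959]
```

The pad force has gone to zero, so the handle seems to have left the fingers. I'll lift off and check that it stays down.

drive_tool([
  {"delta_pos": [0,0,-0.1],"dr": [0,0,0],"grip": 1},
  {"delta_pos": [0,0,-0.5],"dr": [0,0,0],"grip": 1},
  {"delta_pos": [0,0,-0.9],"dr": [0,0,0],"grip": 0.3},
  {"delta_pos": [0.4,0,-0.9],"dr": [0,0,0],"grip": 0},
  {"delta_pos": [0.7,0,-0.9],"dr": [0,0,0],"grip": 0},
  {"delta_pos": [0.7,0,-0.9],"dr": [0,0,0],"grip": 0},
])

```text
time_s: 10.4
tool_pos: [0.5145, -0.0895, 0.208]
tool_rot: [[-0.185, 0.983, 0.002], [0.983, 0.185, -0.0], [-0.0, 0.002, -1.0]]
contact_force: [-0.3, 0.5, -0.3]
gripper_width: 0.036
gripper_force: 0.0
```

```bash
python3 look.py s4
python3 - <<'E'
from h import *
s=observe();print(st(s))
p,D=capture("wrist"); np.save("w2.npy",D)
for q in ["lock_hinge","handle_grip","release_tab","lid_top","jaw"]:
    for m in mark_of("wrist",q)[:2]:
        d=dep(D,m["point"])
        if d:
            P=bp("wrist",m["point"],d,pose=s); e=P[:2]-C; print(q,round(m["conf"],2),np.round(m["point"],1),"s,b,z",np.round([e@A,e@B,P[2]],4))
a=cv2.imread("pics/s4.png"); cv2.imwrite("pics/v4.png",np.hstack([cv2.resize(p,(400,300)),cv2.resize(a,(300,300))]))
E
```

```text
F [[-0.3, 0.5, -0.3], [0.5, -0.0, -0.7], [-0.0, -0.1, 0.2]] 0.0
release_tab 0.59 [263. 210.] [-0.0882 -0.0004  0.0965]
handle_grip 0.53 [271. 200.] [-0.1735 -0.0006  0.0709]
lid_top 0.69 [237. 260.] [ 0.1334 -0.0003  0.1141]
lid_top 0.64 [366. 202.] [-0.1968  0.2642  0.0938]
{'t': 10.7, 's_b': np.float64(-0.07), 'b': np.float64(0.0007), 'z': np.float64(0.2064), 'F': array([ 0.1, -0.7,  0.3]), 'T': array([ 0.01, -0.14,  0.03]), 'yaw': np.float64(100.4), 'q': array([-0.23, -0.22,  1.78, -0.  ,  1.58, -0.41]), 'w': 0.0597}
lock_hinge 0.62 [283.  146.6] s,b,z [-0.0258 -0.      0.0728]
release_tab 0.65 [281.2 244.9] s,b,z [-0.1011  0.0012  0.1014]
```

View pics/v4.png

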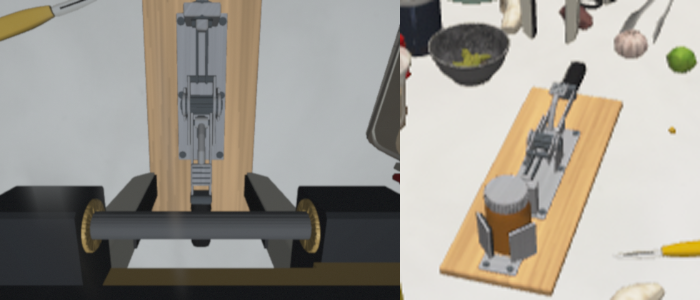

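The left half (wrist) shows the handle lying along the board with its tab at about (202,175). The right half (side) shows the handle down by itself, the jaw against the jar and the jar seated. It is locked, so on to the lid.

drive_tool([
  {"delta_pos": [0.35,0,0],"dr": [0,0,0],"grip": 0},
  {"delta_pos": [0.7,0,0],"dr": [0,0,0],"grip": 0},
  {"delta_pos": [0.85,0,0],"dr": [0,0,0],"grip": 0},
  {"delta_pos": [0.85,0,0],"dr": [0,0,0],"grip": 0},
])

```text
time_s: 11.5
tool_pos: [0.4913, 0.0348, 0.2065]
tool_rot: [[-0.185, 0.983, 0.0], [0.983, 0.185, 0.0], [-0.0, 0.0, -1.0]]
contact_force: [1.4, 0.3, -0.0]
gripper_width: 0.0932
gripper_force: 0.0
```

Run:
```python
from h import *
s=observe();print(st(s))
p,D=capture("wrist"); i=camera_info("wrist")
v,u=np.mgrid[0:420,0:560]; c=np.stack([u,v,np.ones_like(u)],-1)@np.linalg.inv(i["K"]).T*D[...,None]
T=np.array(i["T_tool_cam"]); W=(c@T[:3,:3].T+T[:3,3])@np.array(s["tool_rot"]).T+s["tool_pos"]
S=(W[...,:2]-C)@A; b=(W[...,:2]-C)@B; z=W[...,2]
t=(abs(z-.114)<.006)&(abs(S-.13)<.05)&(abs(b)<.05)&(D>0)
print("lid",t.sum(),S[t].mean(),b[t].mean(),[(f[t].max()+f[t].min())/2 for f in(S,b)],[np.ptp(f[t]) for f in(S,b)],np.median(z[t]))
for m in mark_of("wrist","lid_top")[:2]:
    P=bp("wrist",m["point"],dep(D,m["point"]),pose=s); e=P[:2]-C; print(m["conf"],m["point"],e@A,e@B,P[2])
```

```text
{'t': 11.5, 's_b': np.float64(0.0595), 'b': np.float64(0.0011), 'z': np.float64(0.2065), 'F': array([ 1.4,  0.3, -0. ]), 'T': array([-0.06, -0.1 , -0.01]), 'yaw': np.float64(100.6), 'q': array([ 0.02, -0.29,  1.84,  0.  ,  1.59, -0.17]), 'w': 0.0932}
lid 5107 0.13444727401359272 0.0007053990239182944 [np.float64(0.1340332113692325), np.float64(0.0006704036930671852)] [np.float64(0.05662320524634762), np.float64(0.05656050586480778)] 0.11495029200738457
0.94 [288.5, 107.1] 0.1338077538085225 -0.002826262172724819 0.1149077252889491
```

drive_tool([
  {"delta_pos": [0.3,0,0],"dr": [0,0,0],"grip": 0},
  {"delta_pos": [0.497,0,0.1],"dr": [0,0,0],"grip": 0},
  {"delta_pos": [0.497,0,0.3],"dr": [0,0,0],"grip": 0},
  {"delta_pos": [0.497,0,0.5],"dr": [0,0,0],"grip": 0},
  {"delta_pos": [0.497,0,0.65],"dr": [0,0,0],"grip": 0},
  {"delta_pos": [0.497,0,0.71],"dr": [0,0,0],"grip": 0},
  {"delta_pos": [0.497,0,0.71],"dr": [0,0,0],"grip": 0},
])

```text
time_s: 12.48
tool_pos: [0.478, 0.1065, 0.0999]
tool_rot: [[-0.182, 0.983, -0.0], [0.983, 0.182, -0.0], [-0.0, -0.001, -1.0]]
contact_force: [-0.9, -0.1, -1.0]
gripper_width: 0.0929
gripper_force: 0.0
```

drive_tool([
  {"delta_pos": [0,0,0],"dr": [0,0,0],"grip": 0.3},
  {"delta_pos": [0,0,0],"dr": [0,0,0],"grip": 0.5},
  {"delta_pos": [0,0,0],"dr": [0,0,0],"grip": 0.7},
  {"delta_pos": [0,0,0],"dr": [0,0,0],"grip": 1},
  {"delta_pos": [0,0,0],"dr": [0,0,0],"grip": 1},
  {"delta_pos": [0,0,0],"dr": [0,0,0],"grip": 1},
], squeeze=45)

```text
time_s: 13.22
tool_pos: [0.4792, 0.1074, 0.1005]
tool_rot: [[-0.183, 0.983, 0.004], [0.983, 0.183, 0.001], [0.0, 0.004, -1.0]]
contact_force: [11.4, 2.4, -1.7]
gripper_width: 0.0552
gripper_force: 45.0
```

```bash
python3 -c "
from h import *
s=observe();print(st(s),s['gripper_force'])"
```

```text
{'t': 13.22, 's_b': np.float64(0.1331), 'b': np.float64(-0.0), 'z': np.float64(0.1005), 'F': array([11.4,  2.4, -1.7]), 'T': array([ 0.51, -2.08,  0.11]), 'yaw': np.float64(100.5), 'q': array([ 0.17, -0.24,  1.97,  0.  ,  1.4 , -0.02]), 'w': 0.0552} 44.98281419277191
```

drive_tool([
  {"delta_pos": [0.0,0.008,0],"dr": [0,0,0],"grip": 1},
  {"delta_pos": [0.0,0.008,0],"dr": [0,0,-0.06],"grip": 1},
  {"delta_pos": [0,0.008,0],"dr": [0,0,-0.12],"grip": 1},
  {"delta_pos": [0,0.008,0],"dr": [0,0,-0.18],"grip": 1},
  {"delta_pos": [0,0.008,0],"dr": [0,0,-0.24],"grip": 1},
  {"delta_pos": [0,0.008,0],"dr": [0,0,-0.3],"grip": 1},
  {"delta_pos": [0,0.008,0],"dr": [0,0,-0.36],"grip": 1},
  {"delta_pos": [0,0.008,0],"dr": [0,0,-0.42],"grip": 1},
])

```text
time_s: 14.22
tool_pos: [0.4797, 0.1076, 0.1004]
tool_rot: [[-0.749, 0.663, 0.002], [0.663, 0.749, 0.001], [-0.001, 0.002, -1.0]]
contact_force: [6.8, 4.1, 0.5]
gripper_width: 0.0549
gripper_force: 45.0
```

```bash
python3 -c "
from h import *
s=observe();print(st(s),s['gripper_force'])"
```

```text
{'t': 14.22, 's_b': np.float64(0.1331), 'b': np.float64(-0.0006), 'z': np.float64(0.1004), 'F': array([6.8, 4.1, 0.5]), 'T': array([ 0.31, -0.87, -0.47]), 'yaw': np.float64(138.5), 'q': array([ 0.17, -0.24,  1.97,  0.  ,  1.4 , -0.68]), 'w': 0.0549} 44.9765145778656
```

drive_tool([
  {"delta_pos": [0,0.004,0],"dr": [0,0,-0.06],"grip": 1},
  {"delta_pos": [0,0.004,0],"dr": [0,0,-0.12],"grip": 1},
  {"delta_pos": [0,0.004,0],"dr": [0,0,-0.18],"grip": 1},
  {"delta_pos": [0,0.004,0],"dr": [0,0,-0.24],"grip": 1},
  {"delta_pos": [0,0.004,0],"dr": [0,0,-0.3],"grip": 1},
  {"delta_pos": [0,0.004,0],"dr": [0,0,-0.36],"grip": 1},
  {"delta_pos": [0,0.004,0],"dr": [0,0,-0.42],"grip": 1},
  {"delta_pos": [0,0.004,0],"dr": [0,0,-0.48],"grip": 1},
])

```text
time_s: 15.22
tool_pos: [0.4801, 0.108, 0.1004]
tool_rot: [[-1.0, -0.029, 0.002], [-0.029, 1.0, 0.001], [-0.002, 0.0, -1.0]]
contact_force: [4.9, 6.1, 1.5]
gripper_width: 0.0552
gripper_force: 45.0
```

```bash
python3 -c "
from h import *
s=observe();print(st(s),s['gripper_force'])"
```

```text
{'t': 15.22, 's_b': np.float64(0.1335), 'b': np.float64(-0.001), 'z': np.float64(0.1004), 'F': array([4.9, 6.1, 1.5]), 'T': array([ 0.03, -1.05, -0.4 ]), 'yaw': np.float64(-178.3), 'q': array([ 0.17, -0.24,  1.97,  0.  ,  1.4 , -1.43]), 'w': 0.0552} 44.974756836891174
```

drive_tool([
  {"delta_pos": [0,0,0],"dr": [0,0,0],"grip": 0.5},
  {"delta_pos": [0,0,0],"dr": [0,0,0],"grip": 0},
  {"delta_pos": [0,0,0],"dr": [0,0,0],"grip": 0},
  {"delta_pos": [0,0,0],"dr": [0,0,0],"grip": 0},
  {"delta_pos": [0,0,-0.3],"dr": [0,0,0],"grip": 0},
  {"delta_pos": [0,0,-0.65],"dr": [0,0,0],"grip": 0},
  {"delta_pos": [0,0,-0.8],"dr": [0,0,0],"grip": 0},
  {"delta_pos": [0,0,-0.8],"dr": [0,0,0],"grip": 0},
])

```text
time_s: 16.23
tool_pos: [0.4799, 0.1078, 0.2209]
tool_rot: [[-1.0, -0.026, 0.002], [-0.026, 1.0, 0.0], [-0.002, 0.0, -1.0]]
contact_force: [0.6, -0.4, -0.1]
gripper_width: 0.0929
gripper_force: 0.0
```

```bash
python3 -c "
from h import *
s=observe();print(st(s),s['gripper_force'])"
```

```text
{'t': 16.23, 's_b': np.float64(0.1333), 'b': np.float64(-0.0007), 'z': np.float64(0.2209), 'F': array([ 0.6, -0.4, -0.1]), 'T': array([ 0.08, -0.14,  0.01]), 'yaw': np.float64(-178.5), 'q': array([ 0.17, -0.29,  1.82, -0.  ,  1.61, -1.43]), 'w': 0.0929} 0.0
```

drive_tool([
  {"delta_pos": [0,0,0],"dr": [0,0,0.11],"grip": 1},
  {"delta_pos": [-0.03,-0.2,0],"dr": [0,0,0.22],"grip": 1},
  {"delta_pos": [-0.07,-0.4,0],"dr": [0,0,0.33],"grip": 1},
  {"delta_pos": [-0.11,-0.6,0],"dr": [0,0,0.44],"grip": 1},
  {"delta_pos": [-0.16,-0.9,0],"dr": [0,0,0.55],"grip": 1},
  {"delta_pos": [-0.16,-0.9,0],"dr": [0,0,0.66],"grip": 1},
  {"delta_pos": [-0.16,-0.9,0],"dr": [0,0,0.77],"grip": 1},
  {"delta_pos": [-0.16,-0.9,0],"dr": [0,0,0.9],"grip": 1},
], squeeze=20)

```text
time_s: 17.23
tool_pos: [0.5064, -0.0268, 0.2175]
tool_rot: [[-0.193, 0.981, -0.003], [0.981, 0.193, 0.0], [0.001, -0.003, -1.0]]
contact_force: [-0.2, 0.1, 0.7]
gripper_width: 0.0177
gripper_force: 0.0
```

Run:
```python
from h import *
s=observe();print(st(s))
p,D=capture("wrist"); cv2.imwrite("pics/w5.png",p); np.save("w5.npy",D); 
for q in ["lock_hinge","handle_grip","release_tab"]:
    for m in mark_of("wrist",q)[:2]:
        d=dep(D,m["point"])
        if d:
            P=bp("wrist",m["point"],d,pose=s); e=P[:2]-C; print(q,round(m["conf"],2),np.round(m["point"],1),"s,b,z",np.round([e@A,e@B,P[2]],4))
p,D=capture("side")
for q in ["handle_grip","release_tab"]:
    for m in mark_of("side",q)[:1]:
        d=dep(D,m["point"]); P=bp("side",m["point"],d); e=P[:2]-C; print(q,round(m["conf"],2),"s,b,z",np.round([e@A,e@B,P[2]],4))
```

```text
{'t': 17.23, 's_b': np.float64(-0.0038), 'b': np.float64(-0.0028), 'z': np.float64(0.2175), 'F': array([-0.2,  0.1,  0.7]), 'T': array([-0.02, -0.12,  0.  ]), 'yaw': np.float64(101.1), 'q': array([-0.1 , -0.25,  1.79, -0.  ,  1.6 , -0.3 ]), 'w': 0.0177}
lock_hinge 0.67 [276.4 215.9] s,b,z [-0.0224  0.0022  0.0703]
handle_grip 0.88 [274.8 366.8] s,b,z [-0.1785  0.0019  0.0723]
handle_grip 0.62 s,b,z [-0.1588  0.0051  0.0715]
release_tab 0.68 s,b,z [-0.0848  0.0016  0.0954]
```

drive_tool([
  {"delta_pos": [-0.35,-0.02,0.0],"dr": [0,0,0],"grip": 1},
  {"delta_pos": [-0.668,-0.035,0.1],"dr": [0,0,0],"grip": 1},
  {"delta_pos": [-0.668,-0.035,0.4],"dr": [0,0,0],"grip": 1},
  {"delta_pos": [-0.668,-0.035,0.6],"dr": [0,0,0],"grip": 1},
  {"delta_pos": [-0.668,-0.035,0.6],"dr": [0,0,0],"grip": 1},
])

```text
time_s: 18.2
tool_pos: [0.5207, -0.1256, 0.1278]
tool_rot: [[-0.2, 0.98, -0.004], [0.98, 0.2, 0.001], [0.002, -0.003, -1.0]]
contact_force: [1.6, -0.3, 0.4]
gripper_width: 0.0006
gripper_force: 0.0
```

```bash
python3 -c "
from h import *
s=observe();print(st(s),s['gripper_force'])"
```

```text
{'t': 18.2, 's_b': np.float64(-0.1037), 'b': np.float64(0.0008), 'z': np.float64(0.1278), 'F': array([ 1.6, -0.3,  0.4]), 'T': array([-0.02, -0.07,  0.02]), 'yaw': np.float64(101.5), 'q': array([-0.28, -0.15,  1.85,  0.  ,  1.44, -0.49]), 'w': 0.0006} 0.0
```

drive_tool([
  {"delta_pos": [0,0,0.1],"dr": [0,0,0],"grip": 1},
  {"delta_pos": [0,0,0.17],"dr": [0,0,0],"grip": 1},
  {"delta_pos": [0,0,0.2],"dr": [0,0,0],"grip": 1},
  {"delta_pos": [0,0,0.23],"dr": [0,0,0],"grip": 1},
  {"delta_pos": [0,0,0.25],"dr": [0,0,0],"grip": 1},
])

```text
time_s: 18.82
tool_pos: [0.5223, -0.1264, 0.0931]
tool_rot: [[-0.199, 0.98, 0.002], [0.98, 0.199, -0.001], [-0.002, 0.001, -1.0]]
contact_force: [0.9, -8.7, 11.2]
gripper_width: 0.0003
gripper_force: 5.9
```

drive_tool([
  {"delta_pos": [0,0,0.015],"dr": [0,0,0],"grip": 1},
  {"delta_pos": [0,0,0.03],"dr": [0,0,0],"grip": 1},
  {"delta_pos": [0,0,0.03],"dr": [0,0,0],"grip": 1},
])

```text
time_s: 19.2
tool_pos: [0.522, -0.126, 0.0882]
tool_rot: [[-0.199, 0.98, 0.001], [0.98, 0.199, -0.0], [-0.0, 0.001, -1.0]]
contact_force: [-0.3, -0.8, 1.6]
gripper_width: 0.0002
gripper_force: 0.6
```

```bash
python3 look.py s6
```

```text
F [[-0.3, -0.8, 1.6], [0.3, -1.4, 2.0], [-0.1, -2.3, 1.1]] 0.7597517259796405
release_tab 0.54 [268. 211.] [-0.1029  0.0087  0.0847]
handle_grip 0.56 [271. 197.] [-0.1602  0.0026  0.0892]
lid_top 0.7 [237. 259.] [ 0.1303 -0.0005  0.1123]
lid_top 0.68 [162. 296.] [ 0.2661 -0.1304  0.0939]
```

View pics/s6.png

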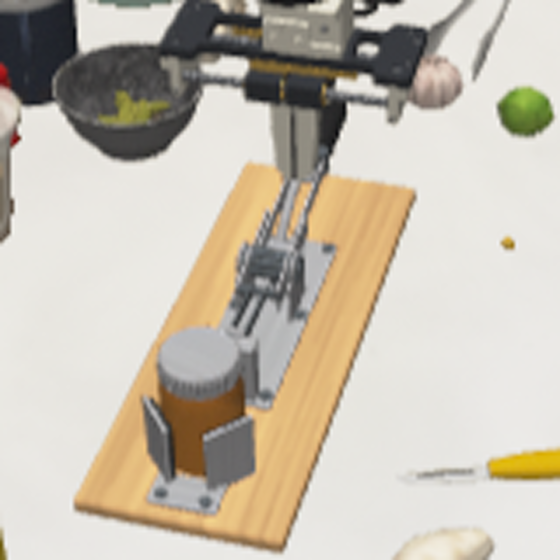

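The side view shows the fingertips on the tab at about (300,170). The grip has risen from about 71 to 89 mm, so the toggle has let go and the finger is holding the handle. I'll withdraw upward and let it follow.

drive_tool([
  {"delta_pos": [0,0,-0.1],"dr": [0,0,0],"grip": 1},
  {"delta_pos": [0,0,-0.2],"dr": [0,0,0],"grip": 1},
  {"delta_pos": [0.0,0,-0.3],"dr": [0,0,0],"grip": 1},
  {"delta_pos": [0.05,0,-0.45],"dr": [0,0,0],"grip": 1},
  {"delta_pos": [0.1,0,-0.65],"dr": [0,0,0],"grip": 1},
  {"delta_pos": [0.1,0,-0.85],"dr": [0,0,0],"grip": 1},
  {"delta_pos": [0.1,0,-1],"dr": [0,0,0],"grip": 1},
  {"delta_pos": [0.1,0,-1],"dr": [0,0,0],"grip": 1},
])

```text
time_s: 20.5
tool_pos: [0.5192, -0.1114, 0.2397]
tool_rot: [[-0.199, 0.98, 0.002], [0.98, 0.199, -0.001], [-0.001, 0.002, -1.0]]
contact_force: [-0.0, -0.2, 0.4]
gripper_width: 0.0005
gripper_force: 0.0
```

drive_tool([
  {"delta_pos": [0,0.4,-0.4],"dr": [0,0,0],"grip": 1},
  {"delta_pos": [0,0.4,-0.4],"dr": [0,0,0],"grip": 1},
  {"delta_pos": [0,0.4,-0.4],"dr": [0,0,0],"grip": 1},
])

```text
time_s: 20.88
tool_pos: [0.5782, -0.0992, 0.2971]
tool_rot: [[-0.199, 0.98, -0.001], [0.98, 0.199, 0.0], [0.0, -0.001, -1.0]]
contact_force: [-0.8, -0.3, -1.4]
gripper_width: 0.0002
gripper_force: 0.0
```

```bash
python3 look.py s7; python3 -c "
from h import *
print(st(observe()))
for c in ['top','side']: p,D=capture(c); cv2.imwrite('pics/%s9.png'%c,p)
a=cv2.imread('pics/top9.png')[90:330,110:390];b=cv2.imread('pics/side9.png')[120:360,120:400]
cv2.imwrite('pics/c9.png',cv2.resize(np.hstack([a,b]),(800,344),interpolation=cv2.INTER_CUBIC))"
```

```text
F [[-0.8, -0.3, -1.4], [-0.7, -0.2, -0.5], [-0.2, 0.2, -0.1]] 0.0
release_tab 0.62 [257. 208.] [-0.0383 -0.0007  0.1381]
release_tab 0.31 [239. 289.] [0.1708 0.0143 0.0579]
handle_grip 0.8 [265. 179.] [-0.1108  0.0005  0.1812]
lid_top 0.85 [237. 258.] [ 0.1255 -0.0014  0.1106]
lid_top 0.71 [367. 203.] [-0.1902  0.2679  0.0944]
{'t': 21.18, 's_b': np.float64(-0.0879), 'b': np.float64(-0.0591), 'z': np.float64(0.2971), 'F': array([ 0.2,  0.3, -0.8]), 'T': array([ 0.  , -0.11,  0.  ]), 'yaw': np.float64(101.4), 'q': array([-0.21, -0.09,  1.52, -0.  ,  1.71, -0.41]), 'w': 0.0001}
```

View pics/c9.png

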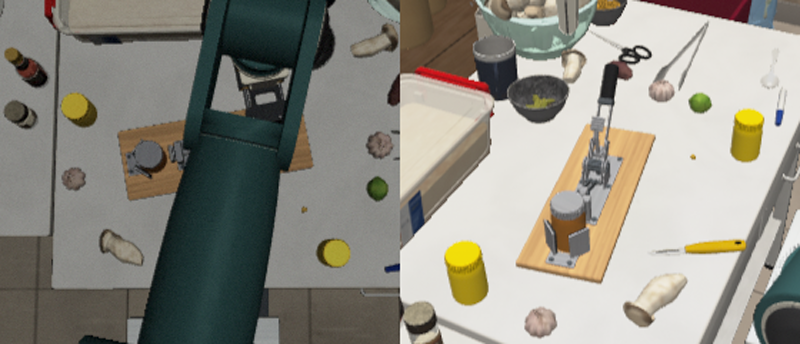

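The handle is back up, with the grip at 181 mm. The jar stands free in its cradle at about (568,225) in the side half. The bystanders and the yellow look-alikes are where they were, and the arm is clear.

```bash
python3 -c "
from station import *
print(close_job())"
```

```text
the job is handed in; nothing more can be done
None
```

I handed the job in at about 21 s: the clamp locked and held by itself, the gripper turned about 81° counter-clockwise on the lid against a steady 0.4 N m, and the release lever sprang the clamp open. The jar stands free in its cradle, nothing else looks moved, and I inferred the lid's turn from that torque rather than seeing it.

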